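# Ready the injection test bench: catch pan under the outlet, peak pointer to zero

## Task

Get the pressure tester ready for the next shot: first slide the catch pan along the bench, without lifting or tipping it, until its bowl stands wholly inside the green ring under the outlet pipe. Then turn the black knob on the pressure gauge anticlockwise until its red peak pointer is fully home at the zero stop. Leave the other things on the bench where they are.

Things in the scene. Friction and masses are not known exactly. Their poses are not given: they have to be found in the camera images.
- pan: Round open aluminium catch pan, loose, 0.4 to 0.8 kg: bowl 116 mm across at the rim, 100 mm at the foot, 45 mm high. Origin: centre of the underside of the bowl. Its one handle, a straight red bar 20 mm wide and 12 mm thick, runs along its -x axis from 55 to 145 mm from the origin, its middle 36 mm above the bench. Starts on the white ring, handle roughly towards the robot.
- test_mark: Where the pan must go: green ring painted flat on the bench (150 mm inside, 170 mm outside diameter), fixed, left or right of the white one. Origin: its centre. A blue post 22 mm thick and 193 mm tall (foot 50 by 80 mm) stands 120 mm from the centre along its +x axis, away from the robot, and carries the outlet pipe.
- outlet_tip (a point): Lower end of the outlet above the middle of the green ring, 128 mm above the bench: a brass tip 24 mm thick at the end of a steel pipe 16 mm thick, which comes level from the blue post at height 185 mm. Fixed to the green ring's post.
- rest_mark: White ring painted flat on the bench, same size as the green one, where the pan starts. Origin: its centre.
- gauge: Pressure gauge lying on its back, fixed: round black case 170 mm across, 45 mm high, white dial facing up, brass connector at its +x side. Origin: centre of the underside. The scale runs clockwise over 270 degrees; its zero is at the robot-side left, 135 degrees anticlockwise of the gauge's +x axis, with a black stop pin 9 mm high just beside it, 66 mm from the middle.
- reset_knob (a joint): Angle of the knob and its red pointer from the zero stop, rad: 0 is fully home against the stop, growing clockwise from above up to 4.71. It stays where it is left (friction 0.08 N m). Starts between 1.2 and 2.9.
- knob_grip (a point): On the knob's upright axis in the middle of the gauge, 76 mm above the bench, the height to grip. The knob is a black bar grip 60 mm long, 18 mm thick, from 54 to 96 mm above the bench, over a 52 mm disc; the red pointer below it reaches 70 mm from the axis. The point turns with the knob: its x axis lies along the bar and points where the red pointer points, z up.
- paint_tin: Bystander: steel paint tin with red band and lid, 100 mm across, 109 mm high. Origin: centre of its underside.
- gear: Bystander: steel gear wheel lying flat, 101 mm across, 34 mm high at the hub. Origin: centre of its underside.
- spanner: Bystander: steel spanner lying flat, 200 mm long along its x axis. Origin: centre of its underside.
- flange: Bystander: aluminium ring flange lying flat, 120 mm across, 14 mm high. Origin: centre of its underside.
- bolt_jar: Bystander: glass jar with a yellow cap, 72 mm across, 90 mm high. Origin: centre of its underside.
- screwdriver: Bystander: screwdriver with a green handle, 200 mm long along its x axis. Origin: its underside.
- paintbrush: Bystander: brush with a yellow handle, 180 mm long along its x axis. Origin: its underside.
There are look-alikes about, which are no part of the job. Of the things that look like the test_mark, the larger one is meant.

How it is judged:
By the outcome, as a careful person would: the job done as asked, in the order asked, and still so for the second after the job is handed in, with the robot touching nothing.
It also fails if it takes over 64 s, if anything falls off the work surface, if the arm or the gripper's body presses on something with over 40 N, if the wrist force passes 120 N, or if a joint passes its speed limit or range.

## Robot

A 7-joint arm with a two-finger parallel gripper is mounted at the origin on the work surface. World frame = base frame: x ahead of the robot, y to its left, z up, the work surface at z = 0. Lengths are in m, angles in rad, forces in N, time in s.
With the tool pointing down it reaches from about 0.425 to 1.025 m from the base axis. Payload 3.6 kg.
Tool frame: the origin (TCP) lies midway between the tips of the shut fingers; the grasp point (between the pads) lies 19 mm behind it (manip.pinch_z is the distance from the TCP to the grasp point, in m); x points along the fingers, y is the direction in which the jaws open and shut, and the axes are right-handed (so a half turn about x gives the same grasp; the last joint's range is limited). The gripper opens to 85 mm and grips with 20 to 120 N. Pads are 22 mm wide; open, the fingers measure 114 mm over their backs; the gripper's body (76 mm by 85 mm) begins 54 mm behind the grasp point. The pads swing forward as they close: fully open they stand 13 mm farther back than shut.
Start: joints at [1.105, 0.591, 0.048, 1.609, -0.033, 0.943, -0.034], TCP at [0.264, -0.675, 0.231] pointing down, gripper open.
Joint ranges: [-2.69, 2.69], [-0.47, 2.24], [-1.27, 1.36], [0.19, 2.51], [-1.53, 4.68], [0.08, 2.07], [-3.09, 3.09]. Speed limits (rad/s): [2.57, 2.57, 3.14, 3.14, 3.14, 3.14, 3.14].

## Interface

Orientations are given as a unit quaternion [w, x, y, z].
In Python, from station import telemetry, capture, camera_info, hand_in, manip gives the robot as it stands.
- The arm moves only by the tool move_arm, never from a script. Its argument "targets" is one flat list of numbers, 7 for each row, row after row: the finger opening in cm, from 0 to 8.54, then the shift along the tool's x, y, z in cm, then the turn, a rotation vector about the tool's x, y, z in rad. A call has 1 to 20 rows; each row is the pose to reach, as a shift and turn from the pose measured when the call began, along the tool's axes at that moment; what a row does not reach only later rows make up. A row lasts 1/10 s, in which the tool goes at most 50 mm and 8.59 degrees, less where a joint would pass 70% of its speed; a pose out of reach is approached as far as the arm can. A call with a gripper value outside its range is refused whole. The fingers move at their own pace and stop on an object; "squeeze" is the grip in N (left out, the last holds). Time passes only in rows, so rows that repeat a pose let the fingers close. It gives the time, the measured TCP pose, the force and the opening at its end, in the units of the state.
- telemetry.read_state(): the state, without advancing time (a new reading comes with each control period).
- capture(name): name is "side" or "top"; returns the picture (400x640x3 uint8, red, green, blue); there is no depth.
- camera_info(name): a dict with "intrinsics" (3x3 intrinsics, pixels), "rvec" (rotation vector, rad) and "tvec" (3), from world to camera coordinates, as OpenCV has them. Camera axes: x right, y down, z forward; pixel columns grow to the right and rows downward; lengths in m; the calibration is good to about 2 mm. A picture is of the moment at which its call begins. camera_info takes no time and is no camera call.
- hand_in(): hands the job in, once; it reports no verdict.
The state is a dict: "time_s": time; "q": joint angles; "dq": joint speeds; "joint_torque": joint torques, N m; "tcp_pos": TCP position; "eef_rot": TCP orientation; "force": force on the tool from outside, world axes, zero at the start; "ft_torque": the same for the moment, N m; "opening": finger opening in m.
Only numpy, scipy, OpenCV 4.12 (cv2) and the standard library are available. Lean on these libraries where they do the work, as an engineer would, in place of code of your own. Each camera call takes 0.05 s, during which the arm holds its last target.

## Working session

There is one attempt and no reset: what is moved stays moved. The work goes in short steps, Python scripts to look and compute and a tool call to move; the robot and the scene stay as the last step left them, time stands still between calls to the robot, and variables do not carry over. Pictures are saved under pics/ and viewed, and the job is handed in when it is done.

Besides the shell and the picture viewer there is one more tool, called after "Call:" as name(argument=value, ...) on one line, values as JSON. move_arm: Moves the arm, as the interface text tells. Its arguments: {"type":"object","properties":{"targets":{"type":"array","items":{"type":"number"}},"squeeze":{"type":"number"}},"required":["targets"]}

```bash
ls; mkdir -p pics; python3 - <<'E'
from station import telemetry, capture, camera_info, manip
import cv2
print(manip.pinch_z); s=telemetry.read_state(); print(s)
for n in ("side","top"):
    im=capture(n); cv2.imwrite(f"pics/{n}0.png",im[:,:,::-1]); print(camera_info(n))
E
```

```text
pics
0.0187
{'time_s': 0.0, 'q': array([ 1.10448985,  0.592128  ,  0.04828884,  1.60981071, -0.0333402 ,
        0.94268707, -0.03371914]), 'dq': array([-0.00040769,  0.00182458, -0.0010139 , -0.00140539,  0.00041893,
       -0.00063478, -0.00092301]), 'joint_torque': array([-1.68877928e-04, -5.48694456e+01,  1.54642571e+00, -1.98123944e+01,
        9.31882183e-03,  8.64990929e-03,  1.17394666e-05]), 'tcp_pos': array([ 0.26379287, -0.67443015,  0.23013858]), 'eef_rot': array([-0.13029357, -0.69467775, -0.13182911,  0.69503057]), 'force': array([-0.8878098 , -1.42646002, -0.26801574]), 'ft_torque': array([-0.05806075, -0.03059268,  0.00865592]), 'opening': 0.08519486846420525}
{'intrinsics': array([[408.56033326,   0.        , 323.56802708],
       [  0.        , 408.56033326, 201.85678876],
       [  0.        ,   0.        ,   1.        ]]), 'rvec': array([ 0.52375854, -2.64125016,  1.26061415]), 'tvec': array([0.43306604, 0.23468061, 1.04923611])}
{'intrinsics': array([[374.06149402,   0.        , 317.54179916],
       [  0.        , 374.06149402, 193.1604824 ],
       [  0.        ,   0.        ,   1.        ]]), 'rvec': array([ 2.14661738, -2.16124206,  0.15143449]), 'tvec': array([-0.06982231,  0.50498546,  1.19072802])}
```

View pics/side0.png

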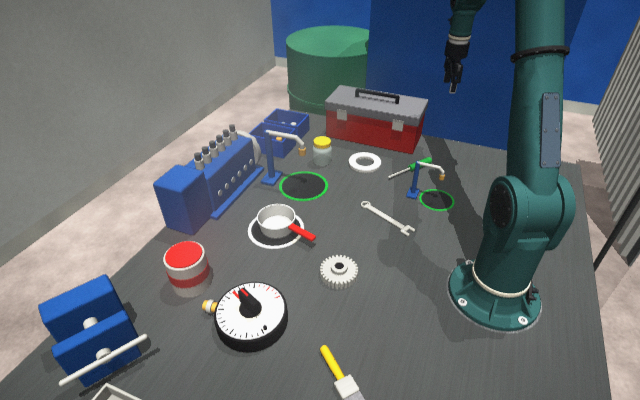

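View pics/top0.png

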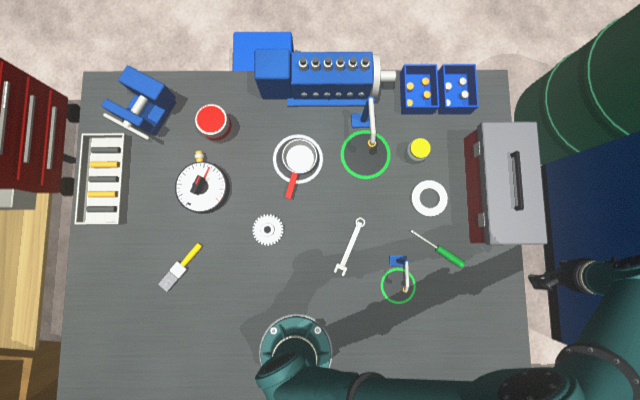

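Top view: the pan is at (299,158) with its handle to (290,195). The large green ring is at (365,155), the gauge at (201,187), and the robot's base at (295,345). The smaller ring at (398,285) is the look-alike. Next I'll look at enlarged crops.

```bash
cat > h.py <<'E'
import numpy as np, cv2
from station import telemetry, capture, camera_info, manip
from scipy.spatial.transform import Rotation as R
def px2w(n,u,v,z):
    c=camera_info(n);K=c["intrinsics"];Rm=cv2.Rodrigues(np.array(c["rvec"]))[0];t=np.array(c["tvec"]).ravel()
    C=-Rm.T@t; d=Rm.T@np.linalg.inv(K)@np.array([u,v,1.]); return C+d*(z-C[2])/d[2]
def w2px(n,p):
    c=camera_info(n); return cv2.projectPoints(np.array(p,float).reshape(-1,3),np.array(c["rvec"]),np.array(c["tvec"]),c["intrinsics"],None)[0].reshape(-1,2)
def crop(im,x0,y0,x1,y1,s,name):
    cv2.imwrite("pics/"+name,cv2.resize(im[y0:y1,x0:x1,::-1],None,fx=s,fy=s,interpolation=cv2.INTER_CUBIC))
def rot(s=None):
    s=s or telemetry.read_state(); q=s["eef_rot"]; return R.from_quat([q[1],q[2],q[3],q[0]])
E
python3 - <<'E'
from h import *
t=cv2.imread("pics/top0.png")[:,:,::-1];s=cv2.imread("pics/side0.png")[:,:,::-1]
crop(t,260,90,400,210,5,"t_pan.png");crop(t,160,140,240,220,7,"t_g.png");crop(s,230,120,350,260,4,"s_pan.png");crop(s,190,270,300,360,6,"s_g.png")
for n in("side","top"):
    c=camera_info(n);Rm=cv2.Rodrigues(c["rvec"])[0];print(n,-Rm.T@c["tvec"])
print(rot().as_matrix().round(3))
E
```

```text
side [0.14461401 0.7827764  0.84253516]
top [ 0.33956426 -0.06617643  1.24821292]
[[-0.001  0.364 -0.931]
 [ 0.002 -0.931 -0.364]
 [-1.    -0.002  0.   ]]
```

View pics/t_pan.png

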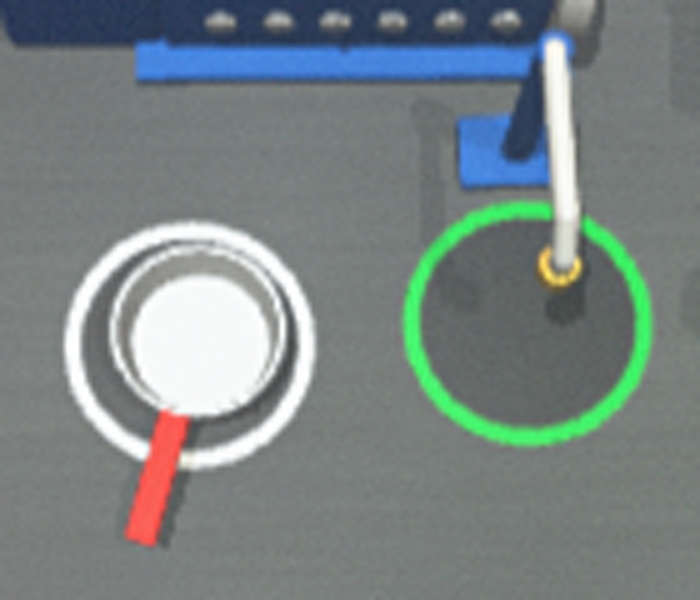

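View pics/t_g.png

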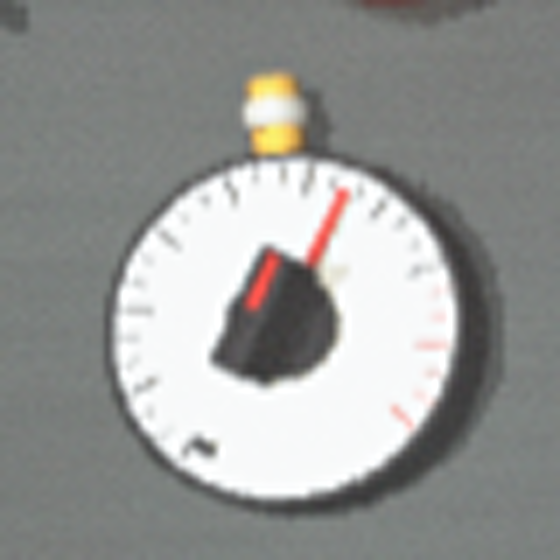

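View pics/s_pan.png

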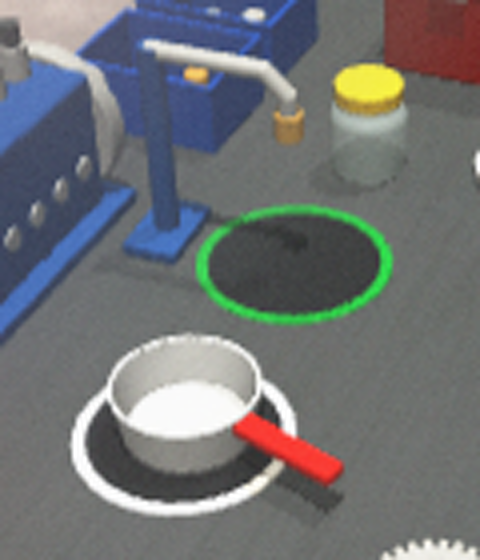

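View pics/s_g.png

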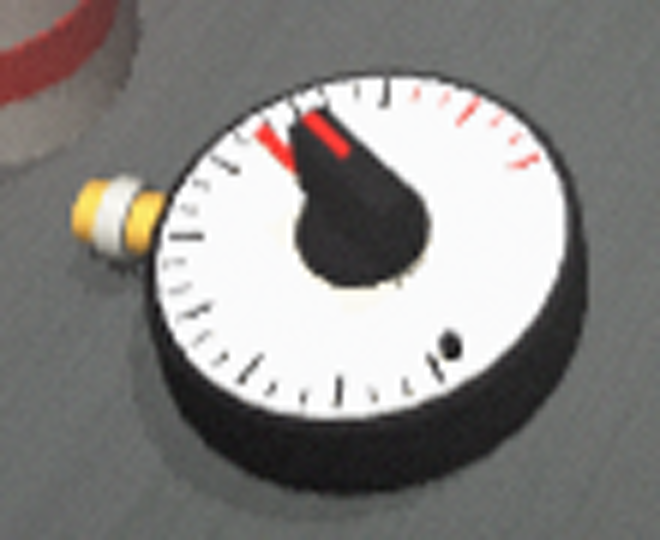

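```bash
python3 - <<'E'
from h import *
T=lambda u,v,z:px2w("top",u/5+260-.4,v/5+90-.4,z)
G=lambda u,v,z:px2w("top",u/7+160-.43,v/7+140-.43,z)
S=lambda u,v,z:px2w("side",u/4+230-.37,v/4+120-.37,z)
SG=lambda u,v,z:px2w("side",u/6+190-.42,v/6+270-.42,z)
print("pan",T(198,329,.045),"side",S(186,387,.045))
print("pan floor?",T(201,341,.003))
he=T(140.5,542,.042);hs=T(175,412,.042);print("handle end",he,S(333,471,.042),"start",hs)
d=he-T(198,329,.045);print("len",np.linalg.norm(d[:2]),"ang",np.degrees(np.arctan2(d[1],d[0])))
print("ring",T(528,323.5,0),"side",S(294,264,0), "edges",T(403,323,0),T(653,323,0),T(528,201,0),T(528,446,0))
print("white",T(190,345,0))
print("tip",T(560,268,.128),S(288,140,.128), "post foot",T(505,150,.01),"post top",T(553,45,.185))
print("gauge",G(285,330,.045),"side",SG(364,247,.045), 'conn',G(274,110,.02))
p=G(344,190,.05);print("ptr",p,SG(265,130,.05)); print("pin",G(203,447,.05),SG(452,345,.05))
print("bartop ends",G(275,262,.096),G(235,370,.096), SG(310,115,.096))
t=cv2.imread("pics/top0.png")[:,:,::-1]
for n,(u,v,z) in dict(tin=(212,121,.109),jar=(420,149,.09),gear=(268,230,.03),spA=(360,222,0),spB=(341,270,0),flange=(430,198,.01),brush=(200,246,.0)).items(): print(n,px2w("top",u,v,z).round(3))
E
```

```text
pan [ 0.62883288 -0.01372515  0.045     ] side [ 0.625802   -0.01117629  0.045     ]
pan floor? [ 0.63056235 -0.01393092  0.003     ]
handle end [0.48822372 0.02381387 0.042     ] [0.49013494 0.02649809 0.042     ] start [0.57395488 0.00151193 0.042     ]
len 0.14553389262947605 ang 165.05213284877334
ring [ 0.64215645 -0.23729952  0.        ] side [ 6.42028068e-01 -2.35222985e-01 -1.11022302e-16] edges [ 0.64301364 -0.15182871  0.        ] [ 0.64199863 -0.32284422  0.        ] [ 0.72864906 -0.23940047  0.        ] [ 0.55721276 -0.23523619  0.        ]
white [ 0.62851972 -0.00630378  0.        ]
tip [ 0.64600604 -0.24032846  0.128     ] [ 0.64125246 -0.23170427  0.128     ] post foot [ 0.76180192 -0.22308331  0.01      ] post top [ 0.76669365 -0.23092649  0.185     ]
gauge [0.5266495  0.30761044 0.045     ] side [0.52549165 0.31053886 0.045     ] conn [0.63724616 0.32437645 0.02      ]
ptr [0.59165529 0.28093758 0.05      ] [0.5890799  0.27945542 0.05      ]
pin [0.47173548 0.34175947 0.05      ] [0.47044089 0.33904857 0.05      ]
bartop ends [0.54943521 0.29729495 0.096     ] [0.5009118  0.31327824 0.096     ] [0.55121382 0.29590043 0.096     ]
tin [0.726 0.258 0.109]
jar [ 0.637 -0.4    0.09 ]
gear [0.386 0.088 0.03 ]
spA [ 0.411 -0.214  0.   ]
spB [ 0.255 -0.149  0.   ]
flange [ 0.489 -0.449  0.01 ]
brush [0.336 0.316 0.   ]
```

```bash
cat >> h.py <<'E'
def plan(p,yaw_y=None,op=None):
    """shift cm and turn for TCP p, jaws' y-axis at world angle yaw_y deg, tool x straight down"""
    s=telemetry.read_state(); Rm=rot(s); d=Rm.inv().apply(np.array(p)-s["tcp_pos"])*100
    if yaw_y is None: return d.round(2)
    a=np.radians(yaw_y); x=np.array([0,0,-1.]); y=np.array([np.cos(a),np.sin(a),0]); z=np.cross(x,y)
    rv=(Rm.inv()*R.from_matrix(np.c_[x,y,z])).as_rotvec()
    return d.round(2),rv.round(3)
E
python3 - <<'E'
from h import *
print("toolbox corners z.15",px2w("top",480,240,.15),px2w("top",468,240,.0))
print(plan([.33,-.40,.24],-90));print(plan([.522,.016,.14],-104.7)); print(plan([.522,.016,.017],-104.7))
E
```

```text
toolbox corners z.15 [ 0.34771962 -0.5458815   0.15      ] [ 0.34911549 -0.57150662  0.        ]
(array([ -0.93, -23.15, -16.16]), array([0.373, 0.   , 0.002]))
(array([  9.13, -54.88, -49.2 ]), array([0.629, 0.001, 0.002]))
(array([ 21.43, -54.86, -49.2 ]), array([0.629, 0.001, 0.002]))
```

Call:
move_arm(targets=[8,-0.9,-23.1,-16.2,0.3,0,0,8,-0.9,-23.1,-16.2,0.37,0,0,8,-0.9,-23.1,-16.2,0.37,0,0,8,-0.9,-23.1,-16.2,0.37,0,0,8,-0.9,-23.1,-16.2,0.37,0,0,8,-0.9,-23.1,-16.2,0.37,0,0,6,9.1,-54.9,-49.2,0.629,0,0,6,9.1,-54.9,-49.2,0.629,0,0,6,9.1,-54.9,-49.2,0.629,0,0,6,9.1,-54.9,-49.2,0.629,0,0,6,9.1,-54.9,-49.2,0.629,0,0,6,9.1,-54.9,-49.2,0.629,0,0,6,9.1,-54.9,-49.2,0.629,0,0,6,9.1,-54.9,-49.2,0.629,0,0,6,9.1,-54.9,-49.2,0.629,0,0,6,9.1,-54.9,-49.2,0.629,0,0,6,9.1,-54.9,-49.2,0.629,0,0,6,9.1,-54.9,-49.2,0.629,0,0], squeeze=30)

```text
time_s: 1.9
tcp_pos: [0.5213, 0.0159, 0.14]
eef_rot: [0.09, -0.701, 0.09, 0.702]
force: [0.0, -0.1, -0.8]
opening: 0.0602
```

```bash
python3 - <<'E'
from h import *
crop(capture("top"),230,90,410,250,4,"t1.png");crop(capture("side"),220,100,400,280,3.3,"s1.png")
s=telemetry.read_state();print(s["time_s"],s["q"].round(2),s["tcp_pos"]);print(plan([.522,.016,.017],-104.7))
E
```

```text
2.0 [-0.19  0.48  0.1   2.14 -0.09  0.53 -1.85] [0.52103118 0.01423376 0.14036007]
(array([12.34, -0.19, -0.07]), array([-0.002,  0.002,  0.   ]))
```

View pics/t1.png

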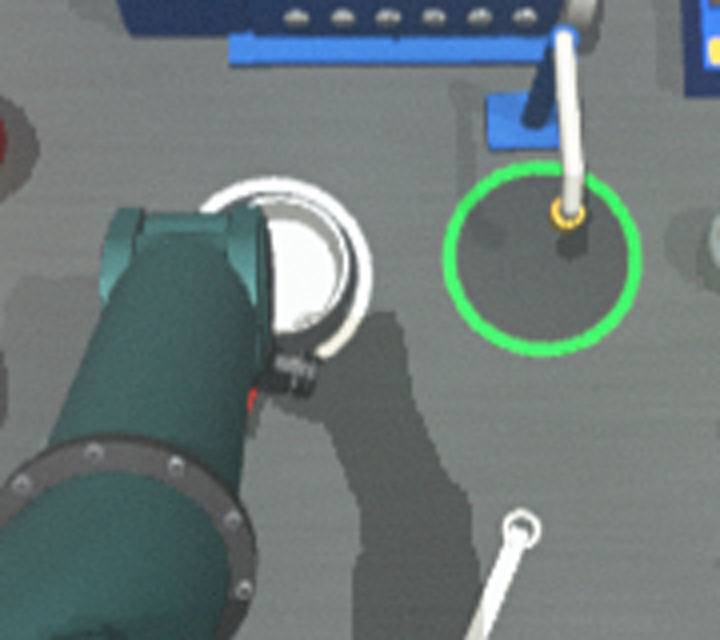

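View pics/s1.png

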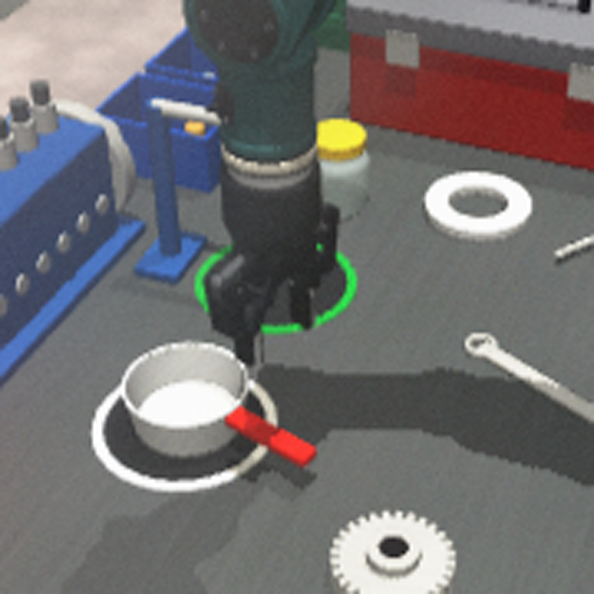

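Both views show the gripper over the handle with nothing else close by. Now I'll descend and grip.

Call:
move_arm(targets=[6,4,-0.19,-0.07,0,0,0,6,8,-0.19,-0.07,0,0,0,6,11,-0.19,-0.07,0,0,0,6,12.3,-0.19,-0.07,0,0,0,6,12.3,-0.19,-0.07,0,0,0,6,12.3,-0.19,-0.07,0,0,0,6,12.3,-0.19,-0.07,0,0,0])

```text
time_s: 2.7
tcp_pos: [0.5231, 0.0156, 0.0189]
eef_rot: [-0.092, 0.702, -0.091, -0.701]
force: [-0.4, 0.3, 0.2]
opening: 0.0598
```

```bash
python3 - <<'E'
from h import *
crop(capture("side"),240,150,360,260,5,"s2.png")
s=telemetry.read_state();print(s["time_s"],s["tcp_pos"],s["force"]);print(plan([.522,.016,.017],-104.7))
E
```

```text
2.75 [0.52307546 0.01580819 0.01887905] [0.23118375 0.14255994 0.17663056]
(array([0.19, 0.01, 0.11]), array([-0.003, -0.001,  0.001]))
```

View pics/s2.png

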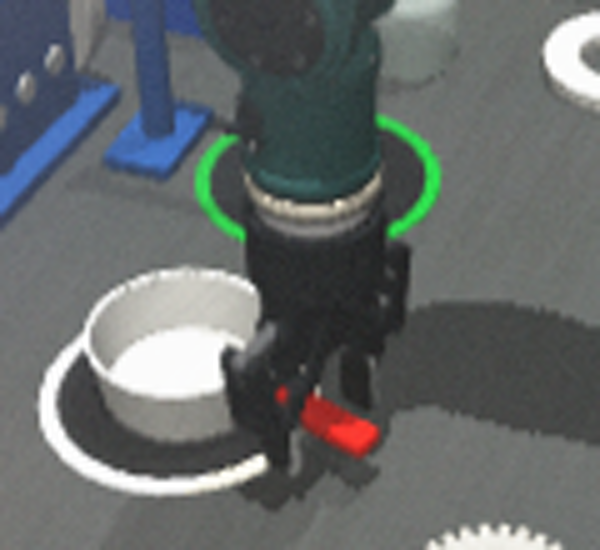

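The handle is between the fingers (crop about (330,425)), so I'll close.

Call:
move_arm(targets=[3,0.15,0,0.1,0,0,0,1,0.15,0,0.1,0,0,0,1,0.15,0,0.1,0,0,0,1,0.15,0,0.1,0,0,0,1,0.15,0,0.1,0,0,0,1,0.15,0,0.1,0,0,0,1,0.15,0,0.1,0,0,0], squeeze=30)

```text
time_s: 3.45
tcp_pos: [0.5221, 0.016, 0.0175]
eef_rot: [-0.092, 0.702, -0.091, -0.701]
force: [-1.6, 0.3, 5.1]
opening: 0.0197
```

```bash
python3 - <<'E'
from h import *
crop(capture("side"),240,150,360,260,5,"s3.png")
s=telemetry.read_state();print(s["time_s"],s["tcp_pos"],s["force"],s["ft_torque"],s["opening"]);print(plan(s["tcp_pos"]+[.014,-.2235,0],-104.7))
t=capture("top");crop(t,230,90,410,250,4,"t3.png")
E
```

```text
3.5 [0.52202294 0.01606186 0.0175223 ] [-0.78134514 -0.20427586  4.82966877] [ 0.00230355  0.11173112 -0.05578209] 0.019650902026087755
(array([-2.000e-02,  2.124e+01, -7.080e+00]), array([-0.003, -0.001,  0.001]))
```

View pics/s3.png

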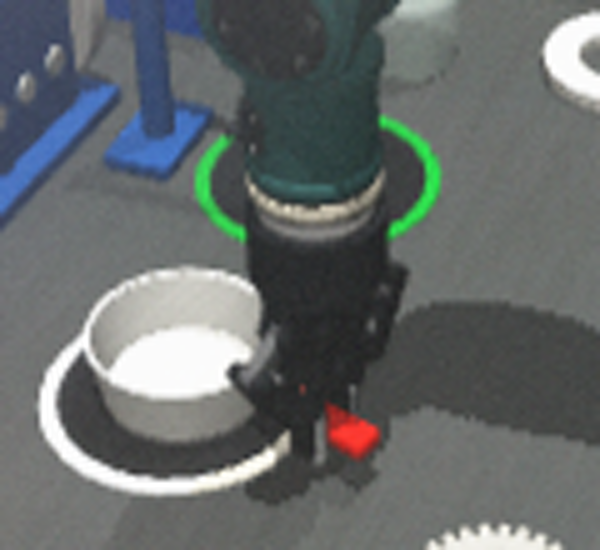

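View pics/t3.png

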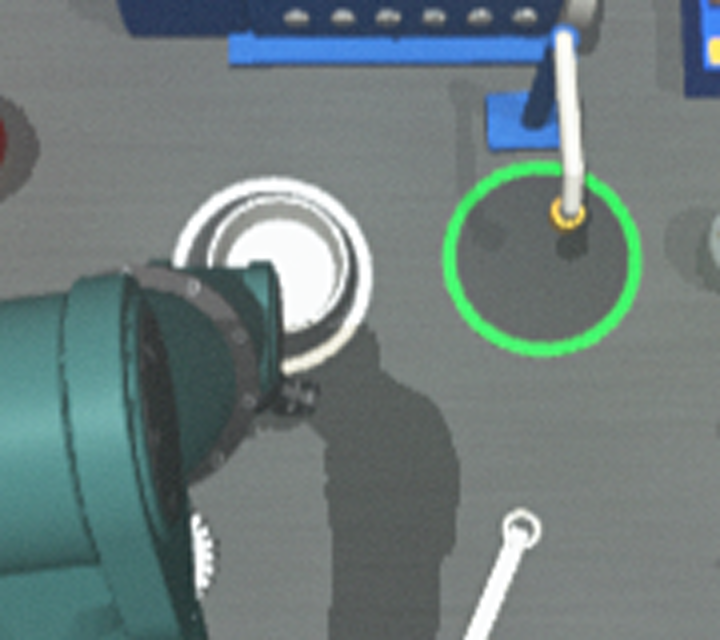

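The grip is firm: 19.7 mm opening, with only a slight downward press. I'll start the slide slowly and check partway.

Call:
move_arm(targets=[1,-0.03,0.4,-0.13,0,0,0,1,-0.03,1.2,-0.4,0,0,0,1,-0.03,2.2,-0.73,0,0,0,1,-0.03,3.2,-1.07,0,0,0,1,-0.03,4.2,-1.4,0,0,0,1,-0.03,5.2,-1.73,0,0,0,1,-0.03,6.2,-2.07,0,0,0,1,-0.03,6.6,-2.2,0,0,0,1,-0.03,6.6,-2.2,0,0,0])

```text
time_s: 4.45
tcp_pos: [0.5264, -0.0555, 0.0177]
eef_rot: [-0.093, 0.702, -0.093, -0.7]
force: [-0.5, -0.8, 3.8]
opening: 0.0193
```

```bash
python3 - <<'E'
from h import *
crop(capture("side"),220,130,360,260,5,"s4.png")
s=telemetry.read_state();print(s["time_s"],s["tcp_pos"],s["force"],s["ft_torque"],s["opening"]);print(plan([.536,-.2075,.0175],-104.7))
t=capture("top");crop(t,230,90,410,250,4,"t4.png")
E
```

```text
4.5 [ 0.5264408  -0.05545589  0.01774195] [ 0.07311908 -1.38105694  2.82823076] [-0.27594109 -0.11765446 -0.04853577] 0.01935548101599655
(array([ 0.03, 14.43, -4.87]), array([-0.006, -0.002, -0.   ]))
```

View pics/s4.png

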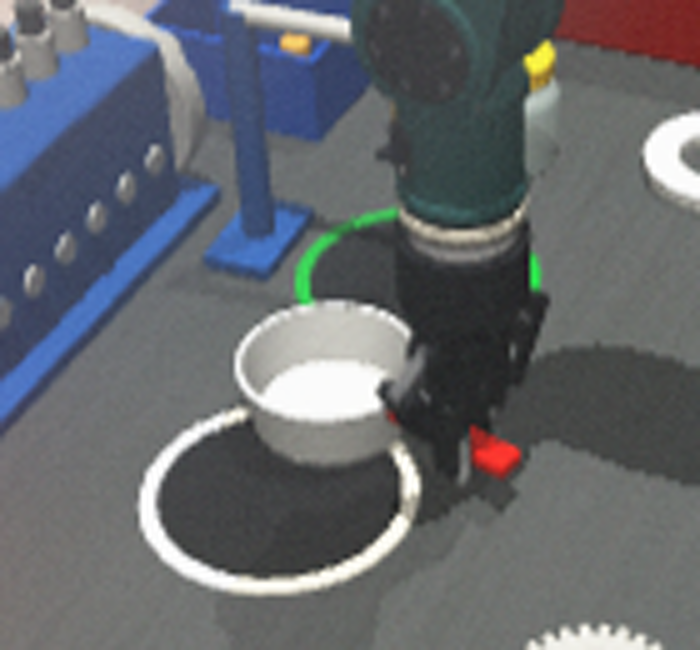

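View pics/t4.png

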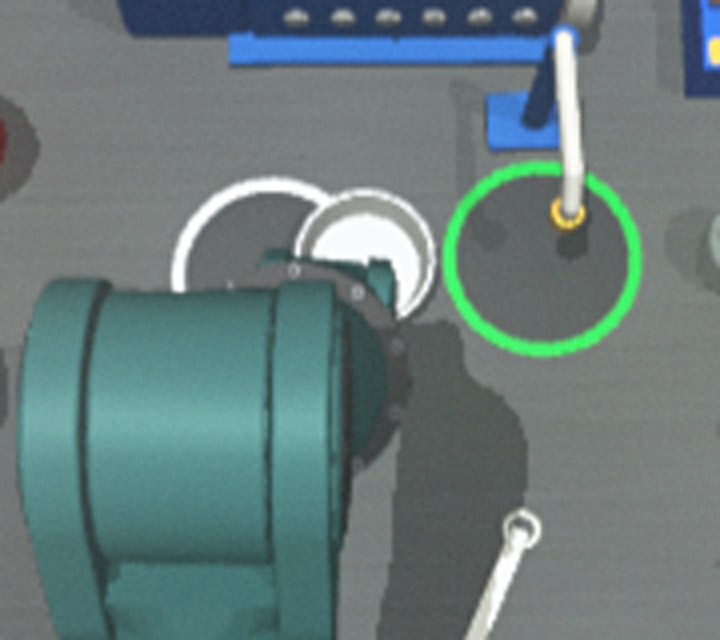

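```bash
python3 - <<'E'
from h import *
for z in(.15,.2,.25,.3,.35):print(z,px2w("top",230+330/4,90+252/4,z))
print("pan",px2w("top",230+367/4-.4,90+258/4-.4,.045))
E
```

```text
0.15 [ 0.61073515 -0.05828423  0.15      ]
0.2 [ 0.59838914 -0.05864355  0.2       ]
0.25 [ 0.58604314 -0.05900287  0.25      ]
0.3 [ 0.57369713 -0.05936219  0.3       ]
0.35 [ 0.56135112 -0.05972151  0.35      ]
pan [ 0.63277945 -0.08665208  0.045     ]
```

Call:
move_arm(targets=[1,0.03,0.4,-0.14,0,0,0,1,0.03,1.2,-0.4,0,0,0,1,0.03,2.2,-0.74,0,0,0,1,0.03,3.2,-1.08,0,0,0,1,0.03,4.2,-1.42,0,0,0,1,0.03,5.2,-1.75,0,0,0,1,0.03,6.2,-2.1,0,0,0,1,0.03,7.2,-2.43,0,0,0,1,0.03,8.2,-2.77,0,0,0,1,0.03,9.2,-3.1,0,0,0,1,0.03,10.2,-3.45,0,0,0,1,0.03,11.2,-3.78,0,0,0,1,0.03,12.2,-4.12,0,0,0,1,0.03,13.2,-4.46,0,0,0,1,0.03,13.9,-4.7,0,0,0,1,0.03,14.2,-4.8,0,0,0,1,0.03,14.2,-4.8,0,0,0,1,0.03,14.2,-4.8,0,0,0])

```text
time_s: 6.35
tcp_pos: [0.5358, -0.2041, 0.0175]
eef_rot: [-0.092, 0.701, -0.092, -0.701]
force: [-0.4, 2.1, 4.7]
opening: 0.0197
```

```bash
python3 - <<'E'
from h import *
crop(capture("side"),230,120,350,230,5,"s5.png")
s=telemetry.read_state();print(s["time_s"],s["tcp_pos"],s["force"],s["ft_torque"],s["opening"])
t=capture("top");crop(t,260,90,410,220,5,"t5.png")
E
```

```text
6.4 [ 0.53578935 -0.20407185  0.01752436] [-0.11871636  3.46936751  4.28817137] [ 0.69692833 -0.04301234  0.23348034] 0.01955178562522798
```

View pics/s5.png

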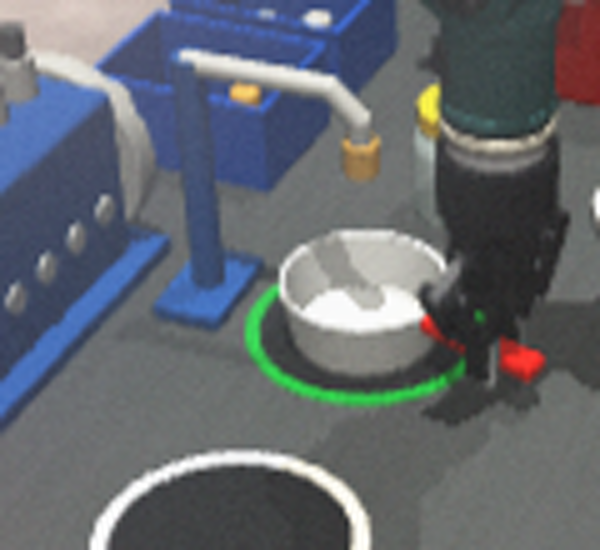

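View pics/t5.png

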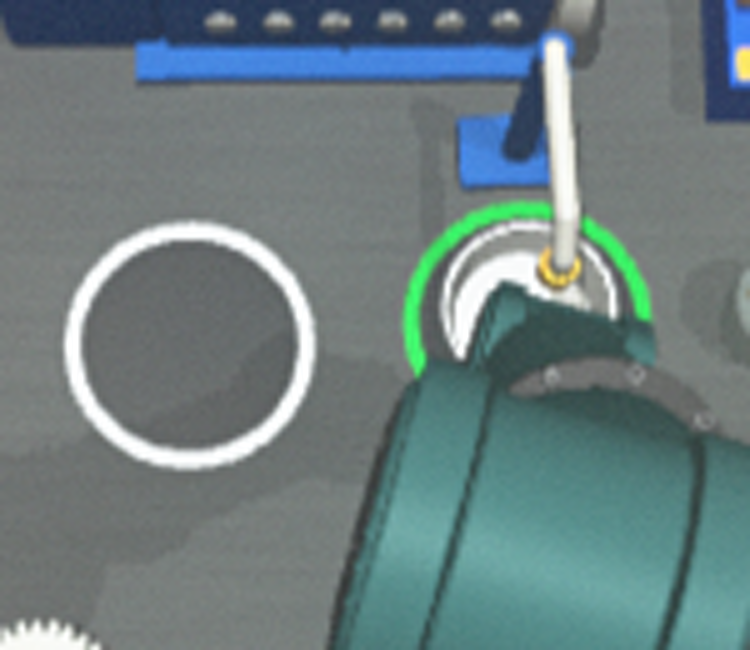

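```bash
python3 - <<'E'
from h import *
T=lambda u,v,z:px2w("top",u/5+260-.4,v/5+90-.4,z)
print(T(530,309,.045)); print(px2w("side",230+367/5-.4,120+281/5-.4,.045))
E
```

```text
[ 0.64102987 -0.23268825  0.045     ]
[ 0.63901416 -0.2310669   0.045     ]
```

The pan is flat and within about 4 mm of the ring centre (rim margin is 17 mm). I'll release and go straight up.

Call:
move_arm(targets=[2.6,0,0,0,0,0,0,4,0,0,0,0,0,0,6,0,0,0,0,0,0,6,0,0,0,0,0,0,6,0,0,0,0,0,0,6,-2,0,0,0,0,0,6,-5,0,0,0,0,0,6,-9,0,0,0,0,0,6,-14,0,0,0,0,0,6,-19,0,0,0,0,0,6,-19,0,0,0,0,0])

```text
time_s: 7.55
tcp_pos: [0.5402, -0.2059, 0.2146]
eef_rot: [-0.092, 0.706, -0.093, -0.696]
force: [1.1, -0.6, 0.3]
opening: 0.0596
```

```bash
python3 - <<'E'
from h import *
s=telemetry.read_state();print(s["time_s"],s["tcp_pos"],s["q"].round(2))
for a in (-115,):
  print(plan([.48,.0,.22],-110)); print(plan([.526,.309,.18],-115))
E
```

```text
7.55 [ 0.54023635 -0.2059026   0.21459872] [ 0.27  0.42  0.02  1.97 -0.01  0.73 -1.54]
(array([ -0.72, -18.33,  11.14]), array([ 0.087, -0.016,  0.   ]))
(array([  3.21, -49.36,  14.77]), array([ 0.174, -0.016,  0.001]))
```

Call:
move_arm(targets=[6,0,-12,4,0.05,0,0,6,0,-25,9,0.1,-0.01,0,6,0,-25,9,0.1,-0.01,0,6,0,-25,9,0.1,-0.01,0,6,0,-25,9,0.1,-0.01,0,6,0,-25,9,0.1,-0.016,0,6,0,-25,9,0.1,-0.016,0])

```text
time_s: 8.25
tcp_pos: [0.5176, 0.062, 0.2126]
eef_rot: [0.126, -0.695, 0.125, 0.696]
force: [1.4, -1.7, 0.1]
opening: 0.0596
```

```bash
python3 - <<'E'
from h import *
t=capture("top");crop(t,290,90,410,200,6,"t6.png");crop(t,160,140,240,220,9,"t6g.png")
t=capture("side");crop(t,200,110,340,360,2.4,"s6.png")
s=telemetry.read_state();print(s["time_s"],s["tcp_pos"],s["q"].round(2))
E
```

```text
8.35 [0.5179012  0.05731485 0.2126271 ] [-0.2   0.36  0.01  2.08 -0.    0.7  -2.13]
```

View pics/t6.png

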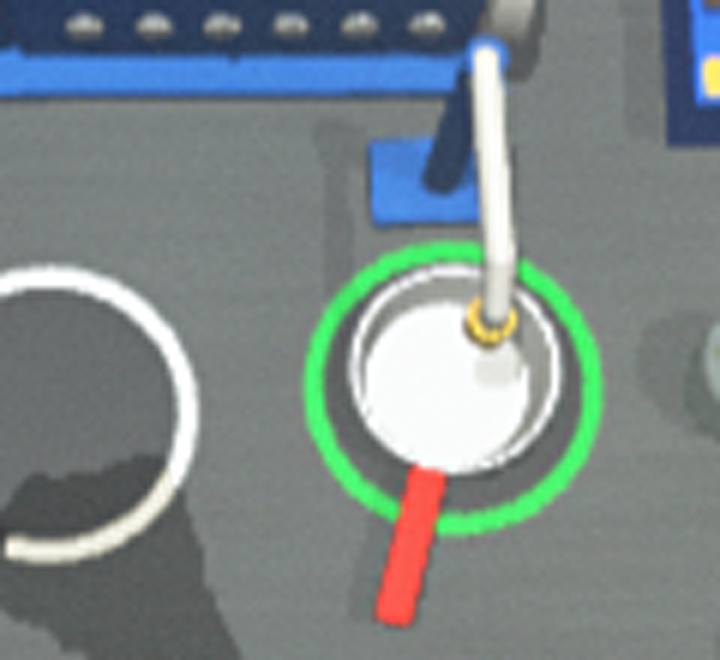

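View pics/t6g.png

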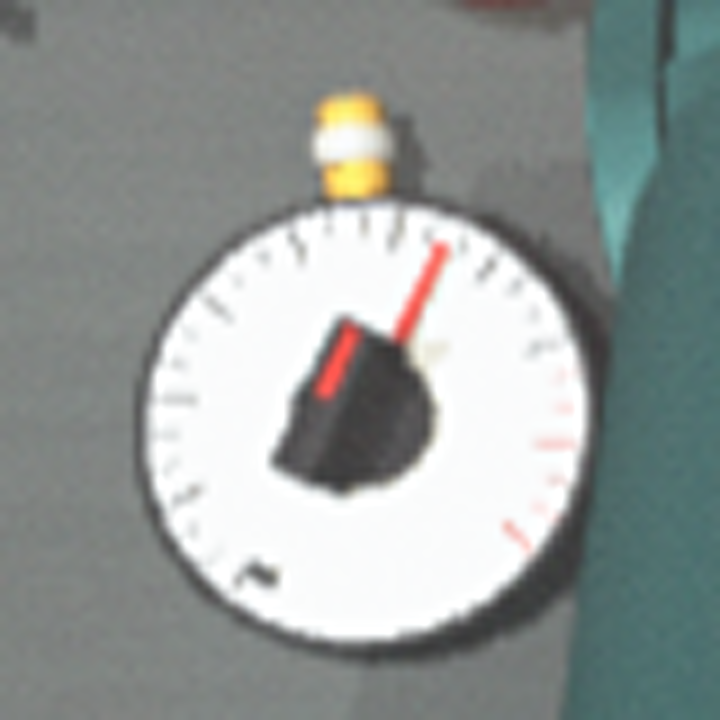

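View pics/s6.png

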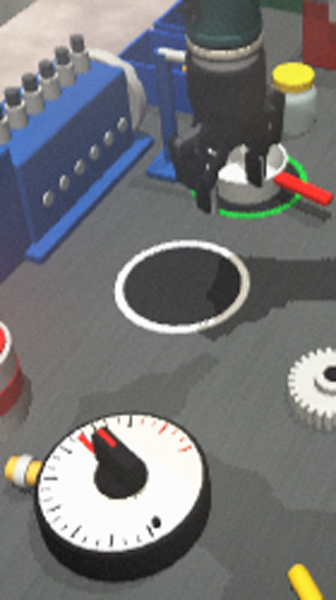

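The pan's bowl is well inside the ring (rim centre about crop (456,368), ring about (453,388)), with the handle clear. Next is the knob angle.

```bash
python3 - <<'E'
from h import *
G=lambda u,v,z:px2w("top",u/9+160-.44,v/9+140-.44,z)
a=lambda d:np.degrees(np.arctan2(d[1],d[0]))
print("ptr",a(G(443,247,.05)-G(400,335,.05)),"stripe",a(G(348,325,.096)-G(323,395,.096)))
print("dial ctr",G(370,420,.045),"case", G(367,425,.045))
print("bar edge left", a(G(342,318,.096)-G(273,462,.096)))
c=G(369,421,.045); print("tip rel ctr",a(G(443,247,.05)-c))
print("conn",a(G(355,145,.022)-c))
for z0 in [(255,578)]: print("zero tick/pin",a(G(245,585,.045)-c),a(G(263,572,.05)-c))
print(plan([.526,.309,.17],-113),plan([.526,.309,.060],-113))
E
```

```text
ptr -24.13833483697526 stripe -17.532832173216224
dial ctr [0.52824001 0.3064114  0.045     ] case [0.52642039 0.30742894 0.045     ]
bar edge left -23.560172612511156
tip rel ctr -22.548406869143484
conn 8.440269620530247
zero tick/pin 144.45467287152692 148.0715179572676
(array([  4.24, -23.82,   8.19]), array([ 0.038,  0.001, -0.001])) (array([ 15.24, -23.83,   8.18]), array([ 0.038,  0.001, -0.001]))
```

Call:
move_arm(targets=[6,2,-10,3.5,0.02,0,0,6,4.2,-23.8,8.2,0.046,0,0,6,4.2,-23.8,8.2,0.046,0,0,6,4.2,-23.8,8.2,0.046,0,0,6,4.2,-23.8,8.2,0.046,0,0,6,4.2,-23.8,8.2,0.046,0,0,6,4.2,-23.8,8.2,0.046,0,0,6,4.2,-23.8,8.2,0.046,0,0,6,4.2,-23.8,8.2,0.046,0,0])

```text
time_s: 9.25
tcp_pos: [0.5269, 0.3052, 0.1705]
eef_rot: [0.144, -0.692, 0.146, 0.692]
force: [-0.4, -0.7, 0.7]
opening: 0.06
```

```bash
python3 - <<'E'
from h import *
t=capture("top");crop(t,150,120,270,220,6,"t7.png")
t=capture("side");crop(t,180,220,320,360,5,"s7.png")
s=telemetry.read_state();print(s["time_s"],s["tcp_pos"],s["q"].round(2));print(plan([.526,.3085,.059],-113.5))
E
```

```text
9.35 [0.52657726 0.30633295 0.17068354] [-0.6   0.52  0.    1.93  0.    0.7  -2.59]
(array([11.17, -0.2 ,  0.14]), array([-0.003,  0.   , -0.002]))
```

View pics/s7.png

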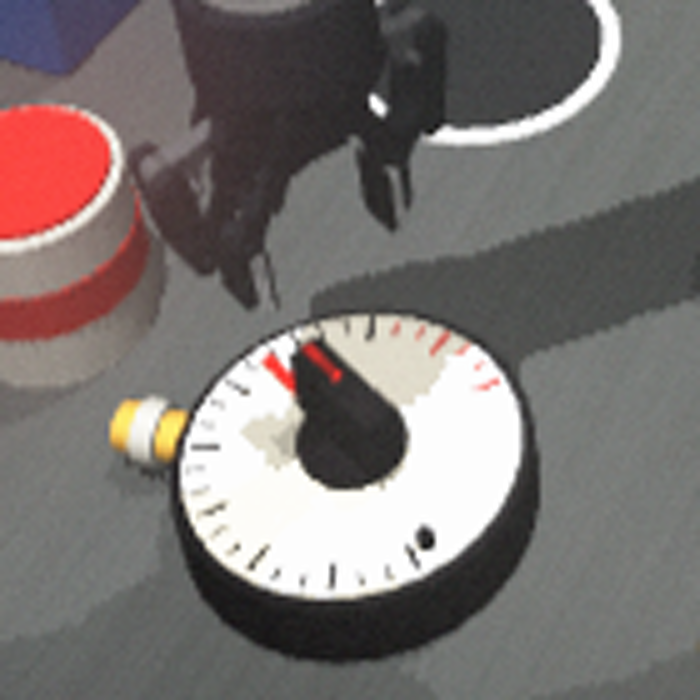

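The jaws straddle the bar's long sides, so I'll descend.

Call:
move_arm(targets=[6,4,-0.2,0.14,0,0,0,6,7.5,-0.2,0.14,0,0,0,6,10,-0.2,0.14,0,0,0,6,11.1,-0.2,0.14,0,0,0,6,11.1,-0.2,0.14,0,0,0,6,11.1,-0.2,0.14,0,0,0])

```text
time_s: 9.95
tcp_pos: [0.5269, 0.3085, 0.0606]
eef_rot: [-0.145, 0.692, -0.146, -0.692]
force: [-0.1, -0.3, 0.9]
opening: 0.0604
```

```bash
python3 - <<'E'
from h import *
t=capture("side");crop(t,180,220,320,360,5,"s8.png")
s=telemetry.read_state();print(s["time_s"],s["tcp_pos"],s["force"]);print(plan([.526,.3085,.059],-113.5))
E
```

```text
10.0 [0.52714547 0.30884237 0.06105362] [ 0.11923935 -0.02899075 -0.19072699]
(array([0.21, 0.08, 0.09]), array([-0.003, -0.001,  0.   ]))
```

View pics/s8.png

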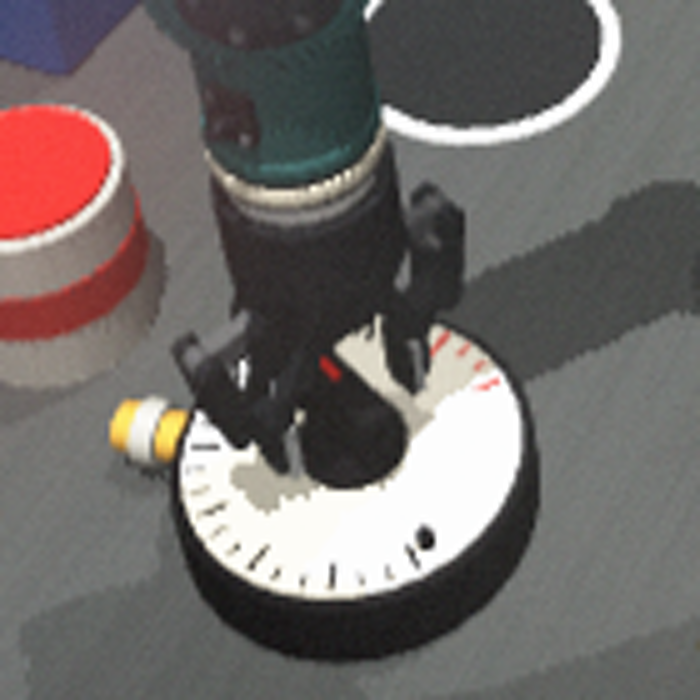

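Call:
move_arm(targets=[3.5,0.1,0.05,0.08,0,0,0,1,0.1,0.05,0.08,0,0,0,1,0.1,0.05,0.08,0,0,0,1,0.1,0.05,0.08,0,0,0,1,0.1,0.05,0.08,0,0,0,1,0.1,0.05,0.08,0,0,0,1,0.1,0.05,0.08,0,0,0], squeeze=25)

```text
time_s: 10.7
tcp_pos: [0.5263, 0.3084, 0.061]
eef_rot: [-0.145, 0.693, -0.145, -0.691]
force: [-1.8, -0.7, 6.8]
opening: 0.0178
```

```bash
python3 - <<'E'
from h import *
s=telemetry.read_state();print(s["time_s"],s["tcp_pos"],s["force"],s["ft_torque"],s["opening"],rot(s).inv().apply(s["force"]));print(plan([.526,.3085,.059],-113.5))
E
```

```text
10.7 [0.52627765 0.30844041 0.06102848] [-1.76778913 -0.7043201   6.77447592] [-0.27350824  0.28335336 -0.05176964] 0.017760882497665584 [-6.77697883  1.35474437  1.32359168]
(array([0.2 , 0.01, 0.03]), array([-0.004, -0.002,  0.   ]))
```

The grip is at 17.8 mm, with a slight upward load that I'll relieve by raising 1 mm. Then I'll turn anticlockwise (−tool x).

Call:
move_arm(targets=[1,-0.1,0,0,0,0,0,1,-0.1,0,0,-0.05,0,0,1,-0.1,0,0,-0.15,0,0,1,-0.1,0,0,-0.25,0,0,1,-0.1,0,0,-0.35,0,0,1,-0.1,0,0,-0.45,0,0,1,-0.1,0,0,-0.55,0,0,1,-0.1,0,0,-0.65,0,0,1,-0.1,0,0,-0.75,0,0,1,-0.1,0,0,-0.85,0,0,1,-0.1,0,0,-0.95,0,0,1,-0.1,0,0,-1.0,0,0,1,-0.1,0,0,-1.0,0,0])

```text
time_s: 12.0
tcp_pos: [0.5264, 0.3062, 0.0611]
eef_rot: [-0.205, -0.677, -0.203, 0.677]
force: [2.5, -3.4, -5.8]
opening: 0.0176
```

```bash
python3 - <<'E'
from h import *
t=capture("side");crop(t,180,220,320,360,5,"s9.png")
s=telemetry.read_state();print(s["time_s"],s["tcp_pos"],s["force"],s["ft_torque"],s["opening"],s["q"].round(2))
y=rot(s).as_matrix()[:,1];print("bar angle",np.degrees(np.arctan2(y[1],y[0]))+90)
E
```

```text
12.05 [0.52640757 0.30620285 0.06114469] [ 1.85344676 -4.29708836 -6.81451937] [-0.42044676 -0.36174542  0.12517914] 0.017842523744760398 [-0.42  0.69 -0.26  1.97  0.34  0.53 -1.91]
bar angle 33.46993041642818
```

View pics/s9.png

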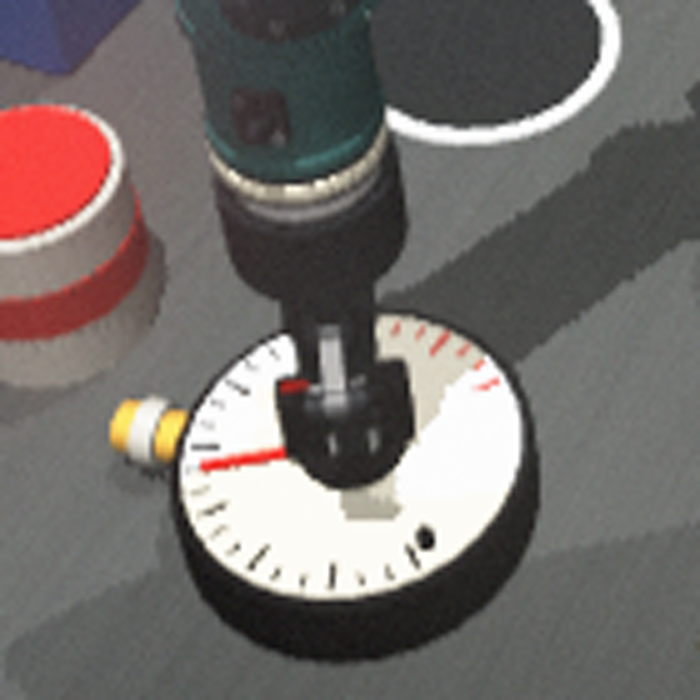

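Turning the right way: the pointer moved to about 33°. Continuing.

Call:
move_arm(targets=[1,0,0,0,-0.05,0,0,1,0,0,0,-0.15,0,0,1,0,0,0,-0.25,0,0,1,0,0,0,-0.35,0,0,1,0,0,0,-0.45,0,0,1,0,0,0,-0.55,0,0,1,0,0,0,-0.65,0,0,1,0,0,0,-0.75,0,0,1,0,0,0,-0.85,0,0,1,0,0,0,-0.95,0,0,1,0,0,0,-1.05,0,0,1,0,0,0,-1.15,0,0,1,0,0,0,-1.25,0,0,1,0,0,0,-1.35,0,0,1,0,0,0,-1.45,0,0,1,0,0,0,-1.55,0,0,1,0,0,0,-1.6,0,0,1,0,0,0,-1.6,0,0])

```text
time_s: 13.85
tcp_pos: [0.5297, 0.3055, 0.0611]
eef_rot: [0.629, 0.326, 0.625, -0.327]
force: [5.0, -0.4, -5.0]
opening: 0.0175
```

```bash
python3 - <<'E'
from h import *
t=capture("side");crop(t,180,220,320,360,5,"s10.png")
s=telemetry.read_state();print(s["time_s"],s["tcp_pos"],s["force"],s["ft_torque"],s["opening"],s["q"].round(2))
y=rot(s).as_matrix()[:,1];print("bar angle",np.degrees(np.arctan2(y[1],y[0]))+90)
E
```

```text
13.9 [0.52970292 0.30549415 0.0611115 ] [ 5.58620266 -0.69283293 -4.64628417] [-0.10017457 -0.94191653  0.08172966] 0.017756177407351602 [-0.14  0.77 -0.67  1.95  0.77  0.69 -0.69]
bar angle 124.97662974782841
```

View pics/s10.png

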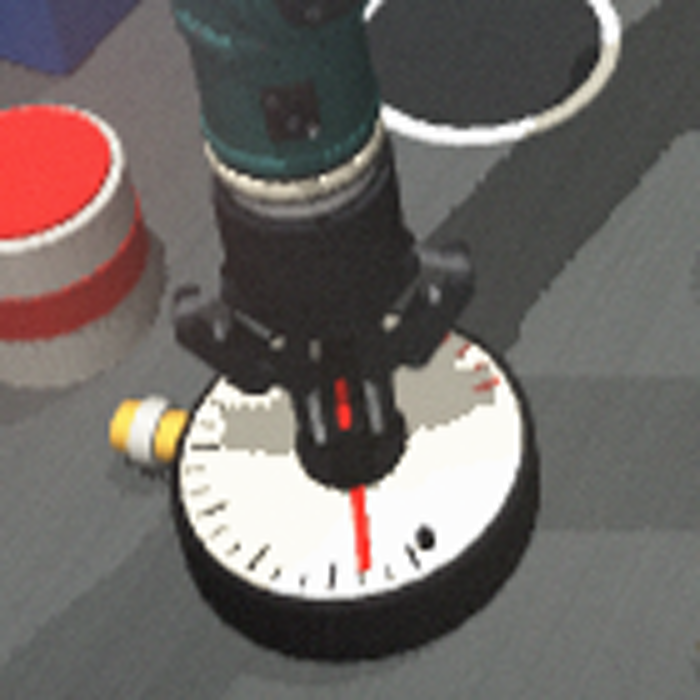

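```bash
python3 - <<'E'
from h import *
print(plan([.527,.3075,.0611]))
E
```

```text
[-0.   -0.11 -0.32]
```

Call:
move_arm(targets=[1,0,-0.05,-0.15,-0.05,0,0,1,0,-0.1,-0.3,-0.1,0,0,1,0,-0.1,-0.3,-0.15,0,0,1,0,-0.1,-0.3,-0.2,0,0,1,0,-0.1,-0.3,-0.24,0,0,1,0,-0.1,-0.3,-0.27,0,0,1,0,-0.1,-0.3,-0.27,0,0,1,0,-0.1,-0.3,-0.27,0,0])

```text
time_s: 14.7
tcp_pos: [0.5302, 0.3059, 0.0612]
eef_rot: [0.668, 0.24, 0.662, -0.241]
force: [5.1, -2.3, -3.0]
opening: 0.0178
```

```bash
python3 - <<'E'
from h import *
t=capture("side");crop(t,220,280,300,360,8,"s11.png")
s=telemetry.read_state();print(s["time_s"],s["tcp_pos"],s["force"],s["ft_torque"],s["opening"],s["q"].round(2))
y=rot(s).as_matrix()[:,1];print("bar angle",np.degrees(np.arctan2(y[1],y[0]))+90)
E
```

```text
14.75 [0.53025826 0.30593019 0.06114357] [ 5.67783525 -2.82534655 -4.00848888] [-0.34672681 -0.8054004   0.13148373] 0.01779749073657456 [-0.11  0.79 -0.73  1.95  0.83  0.72 -0.47]
bar angle 140.26795219619765
```

View pics/s11.png

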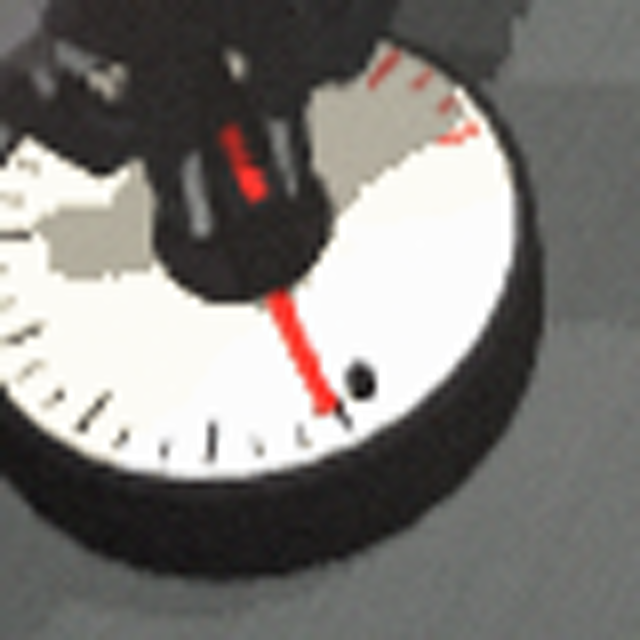

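A few degrees are left before the pin. I'll creep to contact and watch the torque.

Call:
move_arm(targets=[1,0,0,0,-0.02,0,0,1,0,0,0,-0.04,0,0,1,0,0,0,-0.06,0,0,1,0,0,0,-0.08,0,0,1,0,0,0,-0.08,0,0,1,0,0,0,-0.08,0,0])

```text
time_s: 15.35
tcp_pos: [0.5305, 0.3059, 0.0612]
eef_rot: [0.677, 0.213, 0.671, -0.215]
force: [2.0, 0.0, -2.5]
opening: 0.0177
```

```bash
python3 - <<'E'
from h import *
t=capture("side");crop(t,220,280,300,360,8,"s12.png")
s=telemetry.read_state();print(s["time_s"],s["tcp_pos"],s["force"],s["ft_torque"],s["opening"],s["q"].round(2))
y=rot(s).as_matrix()[:,1];print("bar angle",np.degrees(np.arctan2(y[1],y[0]))+90)
E
```

```text
15.4 [0.53054234 0.30583227 0.06117062] [ 1.11810155 -0.35136021 -2.34613729] [-0.00268982 -0.24040309 -0.87365489] 0.017880994188612487 [-0.1   0.8  -0.75  1.95  0.84  0.73 -0.41]
bar angle 144.76406706273775
```

View pics/s12.png

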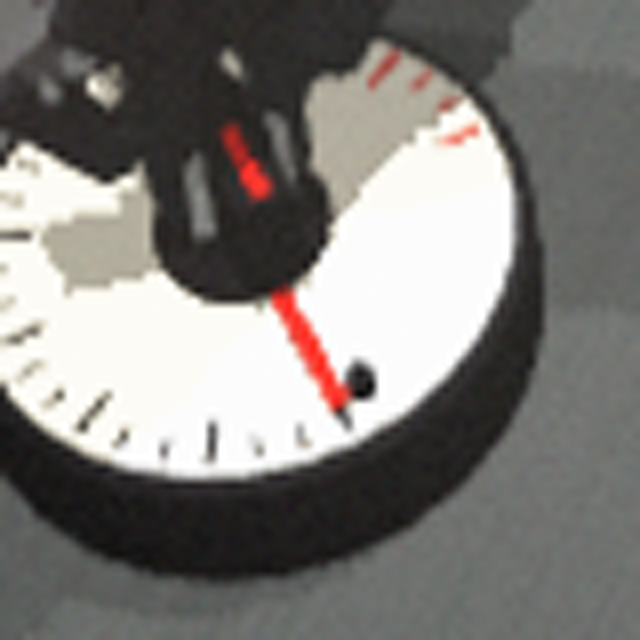

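The torque jumped to −0.87 N m and the pointer now touches the pin at the zero tick, so it's against the stop. Next I'll release and rise.

Call:
move_arm(targets=[1,0,0,0,-0.01,0,0,1,0,0,0,-0.01,0,0,3,0,0,0,0,0,0,6,0,0,0,0,0,0,6,0,0,0,0,0,0,6,0,0,0,0,0,0,6,0,0,0,0,0,0,6,-2,0,0,0,0,0,6,-6,0,0,0,0,0,6,-11,0,0,0,0,0,6,-16,0,0,0,0,0,6,-16,0,0,0,0,0])

```text
time_s: 16.6
tcp_pos: [0.5319, 0.3111, 0.2286]
eef_rot: [0.68, 0.217, 0.668, -0.211]
force: [1.0, 1.3, -0.4]
opening: 0.0601
```

```bash
python3 - <<'E'
from h import *
s=telemetry.read_state();print(s["time_s"],s["tcp_pos"],s["q"].round(2))
t=capture("side");crop(t,220,280,300,360,8,"s13.png")
print(plan([.52,.09,.22]))
E
```

```text
16.6 [0.53188203 0.31107908 0.22861729] [ 0.03  0.61 -0.94  1.85  0.61  0.97 -0.22]
[  0.53 -18.52  11.74]
```

View pics/s13.png

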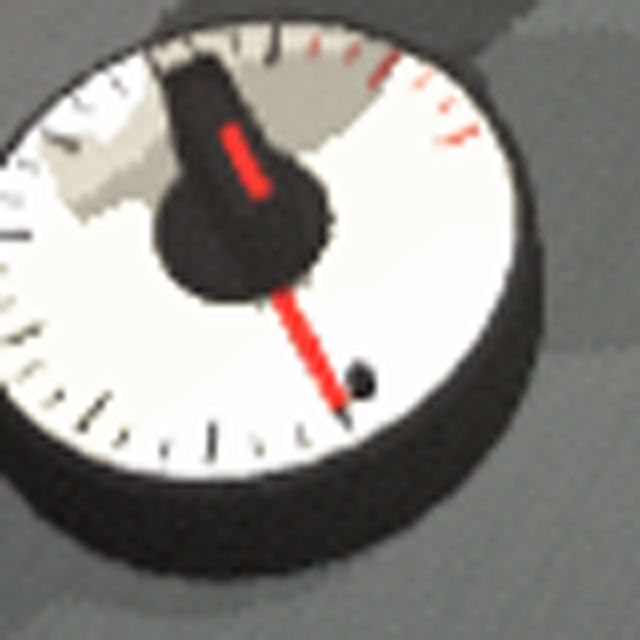

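The pointer stayed at the pin (tip at (345,410), as before release). I'll move aside for a final top view.

Call:
move_arm(targets=[6,0,-9,6,0,0,0,6,0.5,-18.5,11.7,0,0,0,6,0.5,-18.5,11.7,0,0,0,6,0.5,-18.5,11.7,0,0,0,6,0.5,-18.5,11.7,0,0,0,6,0.5,-18.5,11.7,0,0,0,6,0.5,-18.5,11.7,0,0,0])

```text
time_s: 17.35
tcp_pos: [0.5194, 0.0907, 0.2197]
eef_rot: [0.679, 0.215, 0.669, -0.212]
force: [0.1, 1.1, 0.3]
opening: 0.0599
```

```bash
python3 - <<'E'
from h import *
t=capture("top");cv2.imwrite("pics/t14.png",t[:,:,::-1]);crop(t,160,140,240,220,9,"t14g.png")
crop(capture("side"),150,100,450,400,2,"s14.png")
s=telemetry.read_state();print(s["time_s"],s["tcp_pos"],s["force"])
E
```

```text
17.45 [0.51967679 0.09246747 0.22030669] [0.5124999  1.51840717 0.19187302]
```

View pics/t14.png

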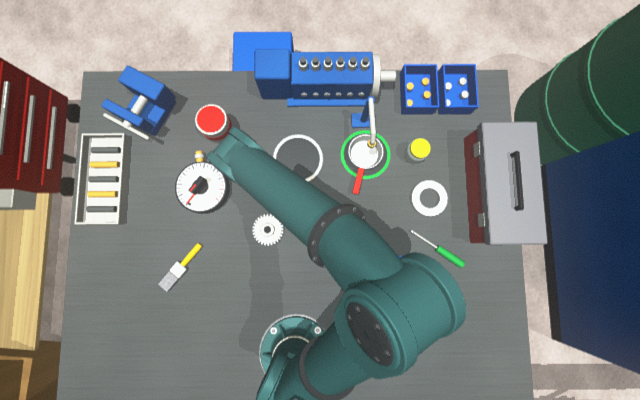

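View pics/t14g.png

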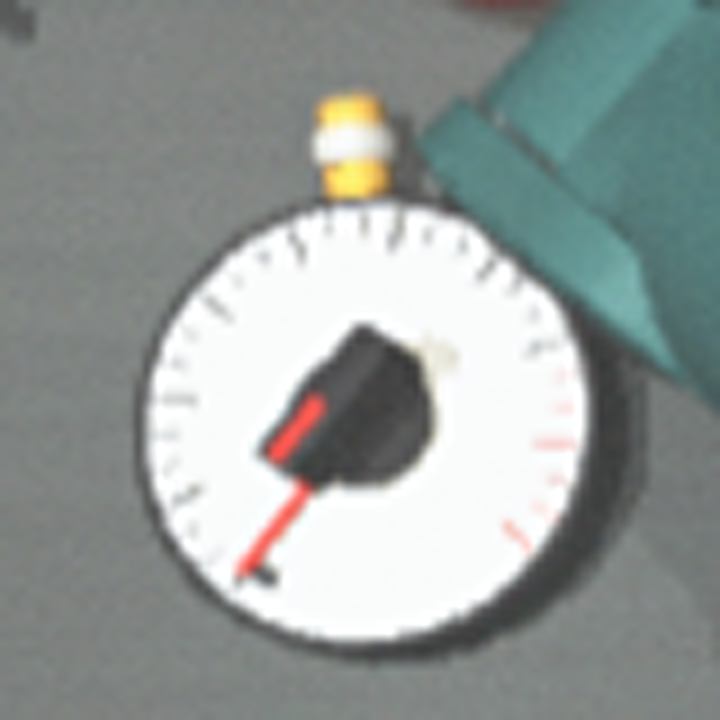

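View pics/s14.png

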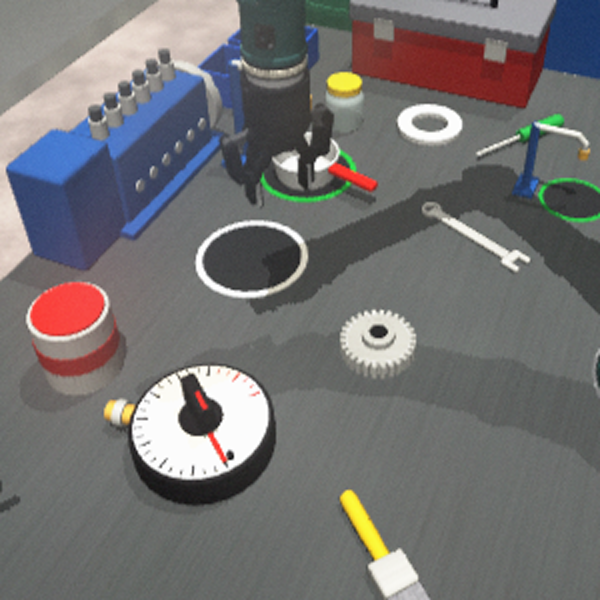

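Both views show the pan inside the big green ring, at (366,152) in the top view. The pointer is at the zero tick against the pin, at (243,573) in the gauge crop. The other things are unmoved, and the arm is clear of everything.

```bash
python3 -c "
from station import hand_in
print(hand_in())"
```

```text
the job is handed in; nothing more can be done
None
```

Both parts of the job are done in the order asked, and it is handed in at about 17.5 s of the 64 s allowed.

- **Pan:** I gripped it by the handle and slid it flat along the bench into the large green ring. The bowl centre measured about 4–6 mm from the ring centre, against 17 mm of room at the rim. The top and side pictures both show it inside the ring and upright.
- **Knob:** I turned it anticlockwise in one grip until it met the stop, where the torque about the knob axis jumped to about 0.87 N m. After release and retreat, both cameras show the red pointer at the zero tick against the stop pin.
- **Forces and surroundings:** Forces read between steps stayed under about 10 N. The other things look unmoved in the last pictures, and the robot was touching nothing at hand-in.
- **Small disagreements:** The two cameras differed by 2–3 mm on positions. The gripper centre drifted about 4 mm off the knob axis while turning, with no visible effect. No check failed.

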